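Square a mortar prism up in the sliding-jaw clamp

TASK

Take the wooden block out of the blue clamp and lay it on the open bench well clear of the clamp. Then lift the grey mortar prism out of the tilted saddles of the drain rack, turn it so that its flats are square to the clamp, and lay it flat on the two rails between the jaws, centred along their length, without dropping it. Last, slide the jaw with the red tab shut until it is snug against the prism, and leave the jar, the bottle and the tin where they stand.

Things in the scene. Friction and masses are not known exactly. Their poses are not given: they have to be found in the camera images.
- clamp: Blue clamp fixed to the bench, place and heading (up to 0.35 rad) vary. Origin on the bench plane. Jaws run along its y, close along its x. Base plate x -115 to 45, y -100 to 100, z 0 to 12 mm. Dark fixed jaw: two blocks at |y| 42 to 86, x 20 to 42, top z 58 mm. Between jaw blocks and between jaw pads (|y| under 42 mm) it is open down to the base plate: room for fingers.
- clamp_seat (a point): Where the centre of the clamped prism comes: clamp x 0, y 0, z 45 mm; axes as the clamp's. 20 mm below it lie the tops (z 25 mm) of two steel rails, x -64 to 22, |y| 35 to 85 mm. The fixed jaw's face is 20 mm from it toward +x.
- jaw (a joint): Aluminium sliding jaw, on the robot's side; travel in m along clamp +x: 0 wide open, 0.03 stop, starts 0 to 0.008. Two pads at |y| 42 to 86, z 26 to 58 mm, faces at x = -42 mm + travel: gap = 62 mm - travel, shut on a 40 mm prism at 0.022. A bar behind the pads (x -93 to -75 mm + travel, z 26 to 58) joins them. About 3 N of friction; stays where left.
- jaw_tab (a point): Outer face (toward clamp -x) of the jaw's red push tab, an upright block 16 mm thick, 50 mm wide, z 58 to 94 mm on the jaw's bar. The point is at clamp x = -93 mm + travel, y 0, z 80 mm. Pushing it toward clamp +x shuts the jaw.
- rack: Drain rack fixed to the bench, left or right of the middle with the clamp on the other side; heading varies up to 0.35 rad. Grey base 120 (x) x 165 (y) x 10 mm, origin under its centre. Two white L-shaped saddles, 22 mm wide, at y -60 and 60 mm hold the prism along rack y, its centre at x 0, z 110 mm. Between the saddles (|y| under 49 mm) nothing stands above the base.
- prism: Grey mortar prism 40 x 160 x 40 mm, long axis y, 0.45 to 0.67 kg. Origin at the centre of its underside, z normal to that flat. It starts in the rack rolled 27 degrees about its length: its z leans from vertical toward rack -x (to the robot). The saddles cover, at their places only, its lower flat and the lower 28 mm of the flat that looks down toward rack -x.
- prism_center (a point): Centre of the prism; axes as the prism's.
- spacer: Wooden block 40 (x) x 110 (y) x 28 (z) mm, 0.09 to 0.15 kg, origin at the centre of its underside. Starts lying loose on the rails between the jaws, along them within 0.05 rad.
- jar: Glass sample jar with a blue lid, diameter 66, height 116 mm, loose, near the middle. Origin at the centre of its underside. Not to be disturbed.
- bottle: Milky square bottle with a black cap, 56 x 56 x 115 mm, loose, at the left. Origin at the centre of its underside. Not to be disturbed.
- tin: Silvery lidded sample tin, diameter 59, height 38 mm, loose, at the right. Origin at the centre of its underside. Not to be disturbed.

How it is judged (in metres and radians):
On the way, in this order (a step that is already met when the one before it is completed fails the run):
1. the wooden block lies on the bench, let go, clear of the clamp (height (world z) of spacer below 0.034 m and horizontal distance between spacer and clamp above 0.12 m and contact force between spacer and clamp below 0.05 N and contact force between the fingers and spacer below 0.05 N and linear speed of spacer below 0.03 m/s), for 0.2 s.
2. the prism lies flat on both rails between the open jaws, roughly along them (x of prism_center in the frame of clamp between -0.024 and 0.004 m and y of prism_center in the frame of clamp between -0.012 and 0.012 m and z of prism_center in the frame of clamp between 0.042 and 0.048 m and angle between the y axis of prism and the y axis of clamp, either way round below 0.15 rad and (angle between the z axis of prism and the z axis of clamp, either way round below 0.05 rad or angle between the x axis of prism and the z axis of clamp, either way round below 0.05 rad)), for 0.2 s.
3. the sliding jaw is shut on the prism (value of joint jaw above 0.0205 m and x of prism_center in the frame of clamp between -0.004 and 0.004 m and y of prism_center in the frame of clamp between -0.012 and 0.012 m and z of prism_center in the frame of clamp between 0.042 and 0.048 m and angle between the y axis of prism and the y axis of clamp, either way round below 0.03 rad and (angle between the z axis of prism and the z axis of clamp, either way round below 0.05 rad or angle between the x axis of prism and the z axis of clamp, either way round below 0.05 rad)), for 0.2 s.
At the end, for the whole second after the job is handed in: Prism at rest on the rails, flat up within 0.05 rad, along the jaws within 0.03 rad, centre within 12 mm lengthwise, 4 mm across and 3 mm in height of its clamped place; jaw travel over 20.5 mm; block lying on the bench, over 120 mm from the clamp origin (centres), not touching the clamp (all of step 1 and all of step 3 and linear speed of prism below 0.02 m/s).
It fails at once if the jar, the bottle or the tin is shifted by more than 20 mm or tipped over (distance of any of jar, bottle, tin from where it was at the start of the episode above 0.02 m or angle between any of jar, bottle, tin's own z axis and vertical above 0.4 rad).
It fails at once if the prism is dropped: it moves faster than 0.5 m/s with no finger on it (linear speed of prism above 0.5 m/s and contact force between the fingers and prism below 0.05 N).
It also fails if it takes over 59 s, if anything falls off the work surface, if the arm or the gripper's body presses on something with over 40 N, if the wrist force passes 120 N, or if a joint passes its speed limit or range.

ROBOT

A 6-joint arm with a two-finger parallel gripper is mounted at the origin on a cart in front of the work surface, level with it; the furniture and walls round the work are solid. World frame = base frame: x ahead of the robot, y to its left, z up, the work surface at z = 0. Lengths are in mm, angles in rad, forces in N, time in s.
With the tool pointing down it reaches from about 350 to 975 mm from the base axis. Payload 7.1 kg.
Tool frame: the origin (TCP) lies between the finger pads; the fingertips stand 19 mm ahead of it and the grasp point (between the pads) is the TCP (ctrl.tcp_to_tips is the distance from the TCP to the fingertips, in mm); z points along the fingers, y is the line along which they close (so a half turn about z gives the same grasp; the last joint's range is limited). The gripper opens to 88 mm and grips with 3 to 60 N. Pads are 20 mm wide; open, the fingers measure 115 mm over their backs; the gripper's body (75 mm by 178 mm) begins 61 mm behind the grasp point.
Start: joints at [-1.351, 0.423, 1.63, -0, 1.089, -0.019], TCP at [147.855, -607.243, 241.675] pointing down, gripper open.
Joint ranges: [-3, 3], [-0.9, 2.11], [0.09, 2.58], [-1.31, 4.45], [0.11, 2.69], [-2.54, 2.54]. Speed limits (rad/s): [2.39, 2.39, 3.01, 3.14, 3.14, 3.14].

INTERFACE

Orientations are given as a rotation vector (axis times angle).
In Python, from workcell import status, optics, ctrl gives the robot as it stands. The module is installed in compiled form; this text tells all that it offers.
- The arm moves only by the shell command python3 -m inch 'ROWS'. ROWS is JSON, a list that holds one entry, the list of rows, each a list of 7 numbers: the shift along the tool's x, y, z in mm, then the turn, a rotation vector about the tool's x, y, z in rad, then the opening in per cent of the stroke, from 0 (shut) to 100 (fully open). A call has 1 to 20 rows; each row is the pose to reach, as a shift and turn from the pose commanded when the call began, along the tool's axes at that moment; what a row does not reach only later rows make up. A row lasts 1/10 s, in which the tool goes at most 50 mm and 8.59 degrees, less where a joint would pass 70% of its speed; a pose out of reach is approached as far as the arm can. A call with a gripper value outside its range is refused whole. The fingers move at their own pace and stop on an object; the grip force is fixed at half the most. Time passes only in rows, so rows that repeat a pose let the fingers close. It gives the time, the measured TCP pose, the force, the opening and the grip force at its end, in the units of the state.
- status.get_obs(): the state, without advancing time (a new reading comes with each control period).
- optics.get_image(name): name is "side" or "top" or "wrist"; returns a dict with "frame" (480x640x3 uint8, red, green, blue), "fx", "fy", "cx", "cy" (pixels), "k1" (the pictures are not rectified: a ray, as slopes to the right and down, at radius r is drawn at 1 + k1 r^2 times it, then the intrinsics apply), "rvec" (rotation vector, rad) and "tvec" (3), from world to camera coordinates, as OpenCV has them; the wrist camera has in their place "hand_eye" (4x4, takes a point from camera to tool coordinates, whose origin is the TCP and whose axes are the flange's). Camera axes: x right, y down, z forward; pixel columns grow to the right and rows downward; lengths in mm; the calibration is good to about 2 mm. A picture is of the moment at which its call begins: read the wrist's pose just before it. There is no depth.
- ctrl.close_job(): hands the job in; it is judged then, once.
The state is a dict: "t": time; "qpos": joint angles; "qvel": joint speeds; "joint_torque": joint torques, N m; "ee_pos": TCP position; "orientation": TCP orientation; "ft_force": force on the tool from outside, world axes, zero at the start; "moment": the same for the moment, N m; "width": finger opening in mm; "grasp_force": force on a finger pad.
Only numpy, scipy, OpenCV 4.12 (cv2) and the standard library are available. Lean on these libraries where they do the work, as an engineer would, in place of code of your own. Each camera call takes 0.05 s, during which the arm holds its last target. There are 200 camera calls.

## Working session

There is one attempt and no reset: what is moved stays moved. The work goes in short steps, Python scripts to look and compute and a shell command to move; the robot and the scene stay as the last step left them, time stands still between calls to the robot, and variables do not carry over. Pictures are saved under pics/ and viewed, at most 13 in all, crops included, and the job is handed in when it is done.

```bash
mkdir -p pics
cat > h.py <<'E'
import numpy as np,cv2
from scipy.spatial.transform import Rotation as R
from workcell import status,optics,ctrl
def cam(name,save=None):
    o=status.get_obs(); d=optics.get_image(name)
    if 'hand_eye' in d:
        T=np.eye(4);T[:3,:3]=R.from_rotvec(o['orientation']).as_matrix();T[:3,3]=o['ee_pos']
        M=T@np.array(d['hand_eye']); d['Rc'],d['C']=M[:3,:3],M[:3,3]
    else:
        r=R.from_rotvec(np.ravel(d['rvec'])).as_matrix(); d['Rc']=r.T; d['C']=-r.T@np.ravel(d['tvec'])
    if save: cv2.imwrite(save,d['frame'][:,:,::-1])
    return d
def ray(d,uv):
    p=(np.array(uv,float)-[d['cx'],d['cy']])/[d['fx'],d['fy']]
    q=p.copy()
    for _ in range(20): q=p/(1+d['k1']*(q@q))
    return d['Rc']@np.r_[q,1]
def onz(d,uv,z):
    v=ray(d,uv); return d['C']+v*(z-d['C'][2])/v[2]
def proj(d,P):
    c=d['Rc'].T@(np.array(P,float)-d['C']); q=c[:2]/c[2]; q=q*(1+d['k1']*(q@q))
    return q*[d['fx'],d['fy']]+[d['cx'],d['cy']]
def rows(Pt,Rt):
    "shift and turn in current tool axes to the target pose"
    o=status.get_obs(); r=R.from_rotvec(o['orientation']); 
    return np.round(r.inv().apply(np.array(Pt)-o['ee_pos']),1), np.round((r.inv()*Rt).as_rotvec(),4)
def down(yaw):
    "tool z down, tool y along world heading yaw"
    y=np.array([np.cos(yaw),np.sin(yaw),0]); z=np.array([0,0,-1.]); return R.from_matrix(np.c_[np.cross(y,z),y,z])
E
python3 - <<'E'
from h import *
o=status.get_obs(); print(o)
for n in ['top','side']:
    d=cam(n,f'pics/{n}0.png'); print(n,d['C'],d['Rc'][:,2],d['fx'],d['k1'])
E
```

```text
{'t': 0.0, 'qpos': array([-1.35100326e+00,  4.23828460e-01,  1.63064912e+00, -3.11904047e-05,
        1.08855781e+00, -1.89935379e-02]), 'qvel': array([-0.00099621,  0.00047008, -0.00028924,  0.00180507, -0.00114123,
        0.00146339]), 'joint_torque': array([-5.84689697e-04, -5.44613421e+01, -2.73667270e+01,  6.45338511e-02,
        2.29250657e-02, -1.34629026e-04]), 'ee_pos': array([ 147.74088845, -606.77920887,  240.92544603]), 'orientation': array([-3.11780269e+00, -3.74046556e-01,  2.70197117e-04]), 'ft_force': array([-0.41681216,  0.65591131,  0.55494769]), 'moment': array([-0.00272067,  0.01832771, -0.01030181]), 'grasp_force': 0.0, 'width': 87.46796244578834}
top [ 147.09163318    5.4956028  1584.74168915] [ 0.18518472 -0.00113661 -0.98270307] 578.0440131614606 0.03986817272989378
side [  -80.73931707 -1176.0397815    963.86589848] [ 0.3524735   0.75067806 -0.55878877] 464.4820386719055 -0.057354749342259814
```

View pics/top0.png

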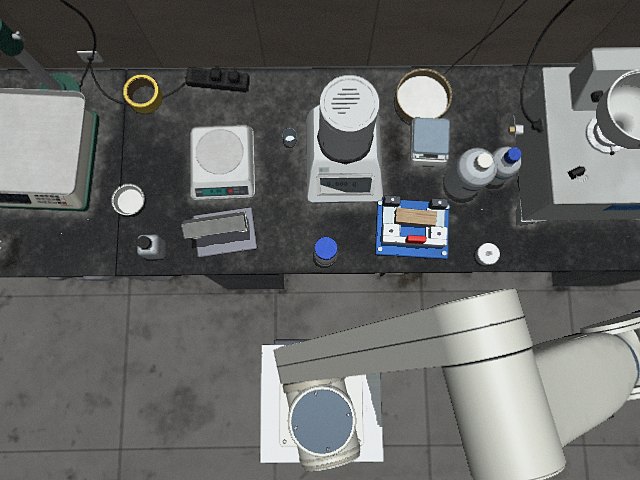

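View pics/side0.png

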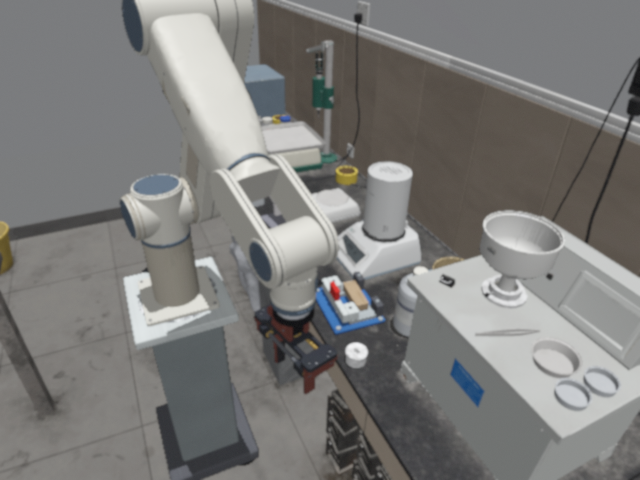

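The top view shows the clamp at about (414,228) with the wooden block in it. The rack and prism are at (222,232), the jar at (326,250), the bottle at (150,247) and the tin at (488,254). There is open bench around (288,220). The side view only confirms the clamp and tin, because the arm hides the rest.

Run:
```python
from h import *
d=cam('top'); f=d['frame']; hsv=cv2.cvtColor(f,cv2.COLOR_RGB2HSV)
def comp(m,box):
    k=np.zeros(m.shape,np.uint8); x0,x1,y0,y1=box; k[y0:y1,x0:x1]=m[y0:y1,x0:x1]
    c=max(cv2.findContours(k,0,2)[0],key=cv2.contourArea); return c[:,0,:]
def rect(c,z):
    P=np.array([onz(d,p,z)[:2] for p in c],np.float32); r=cv2.minAreaRect(P); return r,cv2.boxPoints(r).round(0).tolist()
blue=cv2.inRange(hsv,(100,130,60),(125,255,255))
print('clamp',rect(comp(blue,(365,460,185,265)),12))
print('jar',rect(comp(blue,(305,345,230,270)),116))
wood=cv2.inRange(hsv,(8,60,80),(25,200,255)); print('wood',rect(comp(wood,(385,445,200,235)),53))
red=cv2.inRange(hsv,(0,150,100),(8,255,255)); print('tab',rect(comp(red,(385,445,225,250)),94))
for n,p,z in [('openbench',(285,220),0),('rackbaseTL',(183,215),10),('bottle',(145,241),115),('tin',(488,254),38)]: print(n,onz(d,p,z).round())
cv2.imwrite('pics/crop1.png',np.hstack([cv2.resize(f[190:275,x:x+100][:,:,::-1],None,fx=4,fy=4,interpolation=2) for x in (170,365)]))
```

```text
clamp (((449.546142578125, -258.2481384277344), (199.24761962890625, 139.64964294433594), 85.84708404541016), [[373.0, -353.0], [512.0, -363.0], [526.0, -164.0], [387.0, -154.0]])
jar (((388.51318359375, -16.566781997680664), (54.12474060058594, 57.375301361083984), 89.40923309326172), [[360.0, -43.0], [417.0, -44.0], [417.0, 10.0], [360.0, 11.0]])
wood (((483.66796875, -262.8642272949219), (108.49542236328125, 38.99504089355469), 84.46151733398438), [[459.0, -315.0], [498.0, -319.0], [508.0, -211.0], [469.0, -207.0]])
tab (((415.890625, -255.4050750732422), (44.725772857666016, 13.966501235961914), 85.75576782226562), [[407.0, -277.0], [421.0, -278.0], [425.0, -234.0], [411.0, -233.0]])
openbench [488.  94.   0.]
rackbaseTL [503. 377.  10.]
bottle [412. 448. 115.]
tin [ 380. -455.   38.]
```

View pics/crop1.png

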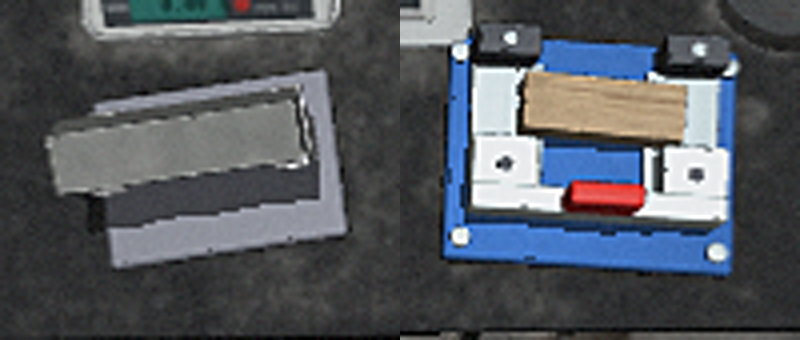

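The crop shows the rack base corners at full-image pixels (198.8,256.8), (256.8,248.3) and (251.3,208). The block lies along the rails, and the clamp origin comes out near (495,-262) with yaw about -0.07. The sizes agree with those given: 199 mm plate, 108x39 mm block. Next I'll go above the block.

Run:
```python
from h import *
print(rows([470,-262,230],down(-0.08)))
d=cam('top')
for p in [(198.75,256.75),(256.75,248.25),(251.25,208)]: print(onz(d,p,10).round(1))
```

```text
(array([ 394.7, -258.9,   11.4]), array([-1.0000e-03, -8.0000e-04, -1.2521e+00]))
[385.1 330.5  10. ]
[407.1 171.5  10. ]
[521.2 187.9  10. ]
```

```bash
python3 -m inch '[[[394.7,-258.9,11.4,0,0,-1.252,80],[394.7,-258.9,11.4,0,0,-1.252,80],[394.7,-258.9,11.4,0,0,-1.252,80],[394.7,-258.9,11.4,0,0,-1.252,80],[394.7,-258.9,11.4,0,0,-1.252,80],[394.7,-258.9,11.4,0,0,-1.252,80],[394.7,-258.9,11.4,0,0,-1.252,80],[394.7,-258.9,11.4,0,0,-1.252,80],[394.7,-258.9,11.4,0,0,-1.252,80],[394.7,-258.9,11.4,0,0,-1.252,80],[394.7,-258.9,11.4,0,0,-1.252,80],[394.7,-258.9,11.4,0,0,-1.252,80],[394.7,-258.9,11.4,0,0,-1.252,80],[394.7,-258.9,11.4,0,0,-1.252,80]]]'
python3 - <<'E'
from h import *
d=cam('wrist','pics/w1.png'); print(d['C'],d['Rc'],d['fx'],status.get_obs()['qpos'])
E
```

```text
t: 1.6
ee_pos: [469.3, -263.3, 230.3]
orientation: [-2.31, -2.129, 0.0]
ft_force: [0.4, -0.2, 0.4]
width: 70.2
grasp_force: 0.0
[ 476.92816991 -187.27013641  373.70204171] [[ 9.96710583e-01 -7.79697005e-02 -2.21074532e-02]
 [-8.10419918e-02 -9.57355192e-01 -2.77314319e-01]
 [ 4.57429291e-04  2.78193749e-01 -9.60524871e-01]] 420.584874948464 [-5.33326405e-01  3.10801335e-01  1.83174673e+00 -1.04379624e-04
  9.99076785e-01 -4.51355554e-01]
```

View pics/w1.png

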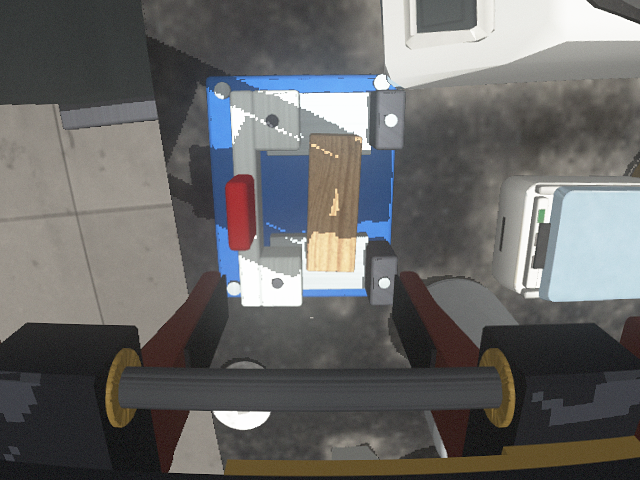

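The wrist view shows the block at about (335,203) and the fixed-jaw bolts at (391,120) and (384,283). The red tab is at (240,212), and the plate's left corners are at (208,76) and (219,296).

```bash
cat >> h.py <<'E'
def clamp_meas(d,b1,b2,z=59):
    "b1 at clamp +y, b2 at -y: fixed jaw bolts -> origin, yaw"
    a,b=onz(d,b1,z)[:2],onz(d,b2,z)[:2]; v=a-b; yaw=np.arctan2(-v[0],v[1]); X=np.array([np.cos(yaw),np.sin(yaw)])
    return (a+b)/2-31*X,yaw,np.linalg.norm(v)
E
python3 - <<'E'
from h import *
d=cam('wrist'); hsv=cv2.cvtColor(d['frame'],cv2.COLOR_RGB2HSV)
print(clamp_meas(d,(391,120.5),(384.5,283)))
g=[onz(d,p,12)[:2].round(1) for p in [(208,76),(219,296)]]; print(g)
m=np.zeros((480,640),np.uint8); m[120:285,295:368]=cv2.inRange(hsv,(5,50,50),(28,255,255))[120:285,295:368]
c=max(cv2.findContours(m,0,2)[0],key=cv2.contourArea)[:,0]
r=cv2.minAreaRect(np.array([onz(d,p,53)[:2] for p in c],np.float32)); print(r)
rm=cv2.inRange(hsv,(0,120,60),(6,255,255)); rm[:,:200]=0;rm[:,262:]=0;rm[260:]=0
c=max(cv2.findContours(rm,0,2)[0],key=cv2.contourArea)[:,0]
P=np.array([onz(d,p,94)[:2] for p in c],np.float32); print('tab',cv2.minAreaRect(P),cv2.boundingRect(c))
E
```

```text
(array([ 500.26795351, -262.27953506]), np.float64(-0.07097720071098115), np.float64(128.39204270610279))
[array([ 395.7, -153.9]), array([ 377.8, -350.3])]
((488.89276123046875, -262.5141296386719), (108.817626953125, 39.4846305847168), 83.74739074707031)
tab ((421.38214111328125, -261.00335693359375), (35.191097259521484, 14.884885787963867), 85.9407958984375) (227, 200, 23, 50)
```

Run:
```python
from h import *
print(rows([489,-262.5,130],down(-0.109)),rows([489,-262.5,40],down(-0.109)))
```

```text
(array([  2.3,  19.4, 100.3]), array([-0.0001,  0.    ,  0.0272])) (array([  2.3,  19.5, 190.3]), array([-0.0001,  0.    ,  0.0272]))
```

Then close and lift.

```bash
python3 -m inch '[[[2,19.5,50,0,0,0.027,80],[2,19.5,100,0,0,0.027,80],[2,19.5,140,0,0,0.027,80],[2,19.5,165,0,0,0.027,80],[2,19.5,180,0,0,0.027,80],[2,19.5,190,0,0,0.027,80],[2,19.5,190,0,0,0.027,80],[2,19.5,190,0,0,0.027,30],[2,19.5,190,0,0,0.027,30],[2,19.5,190,0,0,0.027,30],[2,19.5,190,0,0,0.027,30],[2,19.5,190,0,0,0.027,30],[2,19.5,190,0,0,0.027,30],[2,19.5,180,0,0,0.027,30],[2,19.5,160,0,0,0.027,30],[2,19.5,120,0,0,0.027,30],[2,19.5,70,0,0,0.027,30],[2,19.5,30,0,0,0.027,30],[2,19.5,30,0,0,0.027,30]]]'
python3 - <<'E'
from h import *
print(rows([483,92,200],down(-0.06)),rows([483,92,20],down(-0.06)))
E
```

```text
t: 3.6
ee_pos: [492.7, -263.5, 206.5]
orientation: [2.329, 2.093, 0.005]
ft_force: [-0.2, -0.7, -0.5]
width: 40.1
grasp_force: 30.0
(array([352.5, -47.7,   4.6]), array([ 0.0098,  0.0044, -0.0469])) (array([353.2, -49.5, 184.6]), array([ 0.0098,  0.0044, -0.0469]))
```

```bash
python3 -m inch '[[[45,-30,5,0,0,-0.02,30],[90,-55,5,0,0,-0.03,30],[135,-65,5,0,0,-0.047,30],[180,-70,5,0,0,-0.047,30],[225,-70,5,0,0,-0.047,30],[270,-65,5,0,0,-0.047,30],[315,-55,5,0,0,-0.047,30],[353,-49,5,0,0,-0.047,30],[353,-49,45,0,0,-0.047,30],[353,-49,90,0,0,-0.047,30],[353,-49,130,0,0,-0.047,30],[353,-49,160,0,0,-0.047,30],[353,-49,175,0,0,-0.047,30],[353,-49,180,0,0,-0.047,30],[353,-49,180,0,0,-0.047,30]]]'
python3 - <<'E'
from h import *
o=status.get_obs();print(o['ee_pos'],o['width'],rows([483,92,20],down(-0.06)))
E
```

```text
t: 5.1
ee_pos: [477.4, 94.2, 19.9]
orientation: [-2.286, -2.153, 0.004]
ft_force: [0.1, -0.4, -0.6]
width: 40.0
grasp_force: 30.0
[477.37766266  94.16287382  19.88054835] 40.04485807273487 (array([-1.8,  5.7, -0.1]), array([-0.0027,  0.0006,  0.    ]))
```

```bash
python3 -m inch '[[[0,0,0,0,0,0,75],[0,0,0,0,0,0,75],[0,0,0,0,0,0,75],[0,0,0,0,0,0,75],[0,0,-20,0,0,0,75],[0,0,-70,0,0,0,75],[0,0,-120,0,0,0,75],[0,0,-170,0,0,0,75],[0,0,-220,0,0,0.1,75],[0,0,-270,0,0,0.2,75],[50,-5,-285,0,0,0.2,75],[100,-10,-285,0,0,0.2,75],[150,-15,-285,0,0,0.2,75],[165,-15,-285,0,0,0.2,75],[165,-15,-285,0,0,0.2,75],[165,-15,-285,0,0,0.2,75]]]'
python3 - <<'E'
from h import *
d=cam('wrist','pics/w2.png'); print(d['C'])
t=cam('top','pics/t2.png')
E
```

```text
t: 6.7
ee_pos: [473.3, 259.3, 304.9]
orientation: [2.49, 1.916, -0.002]
ft_force: [0.6, -0.7, -0.4]
width: 66.1
grasp_force: 0.0
[494.36931431 333.24217036 448.21284511]
```

View pics/w2.png

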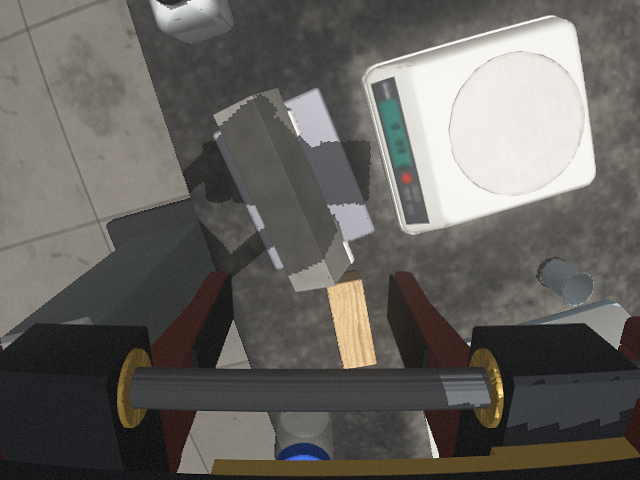

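The wrist view shows the prism running from about (245,100) to (320,285). The block lies free at (350,320). The jar is at (303,450) and the bottle at (190,15). I'll crop to find the ridge corners.

Run:
```python
import cv2
f=cv2.imread('pics/w2.png')[75:305,195:385]; f=cv2.convertScaleAbs(f,alpha=1.4)
f=cv2.rotate(cv2.resize(f,None,fx=3.2,fy=3.2,interpolation=2),cv2.ROTATE_90_COUNTERCLOCKWISE) 
cv2.imwrite('pics/c2.png',f); print(f.shape)
```

```text
(608, 736, 3)
```

View pics/c2.png

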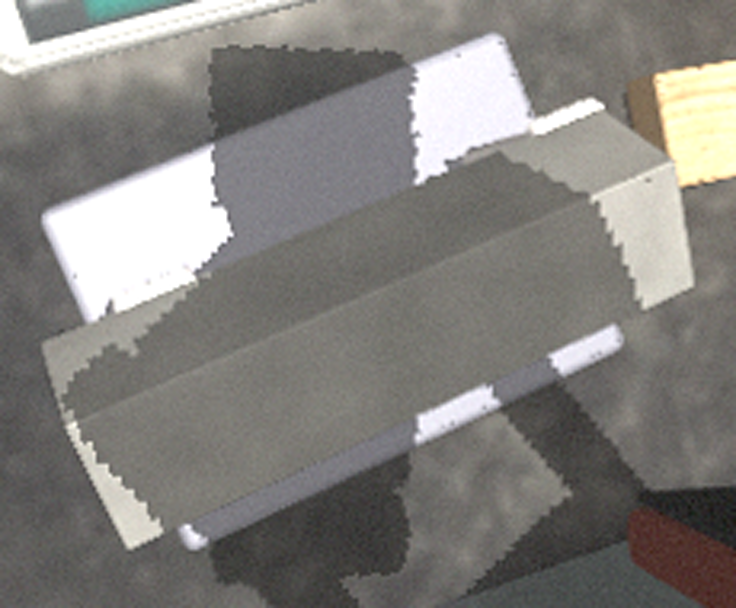

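The crop shows the ridge from (67,425) to (670,163), the front edge from (128,548) to (692,287) and the back edge from (43,345) to (602,103).

Run:
```python
from h import *
d=cam('wrist')
def px(X,Y): return (195+(607-Y)/3.2,75+X/3.2)
for n,a,b,z,off in [('ridge',(67,425),(670,163),136.9,8.74),('front',(128,548),(692,287),118.7,-26.9),('back',(43,345),(602,103),101.3,26.9)]:
    A,B=onz(d,px(*a),z)[:2],onz(d,px(*b),z)[:2]; v=A-B; yaw=np.arctan2(-v[0],v[1])
    X=np.array([np.cos(yaw),np.sin(yaw)]); print(n,np.linalg.norm(v),yaw,(A+B)/2-off*X)
```

```text
ridge 157.35248328818918 0.13487156562168245 [458.87842661 272.15334759]
front 158.50032725720268 0.13535523029380533 [459.56473572 271.85572205]
back 160.358358179063 0.14808549025505086 [458.66045854 270.48187931]
```

```bash
cat >> h.py <<'E'
def tilted(yaw,a):
    "tool for a prism of that yaw leaned a toward -x: y along its x, z along minus its z"
    X=np.array([np.cos(yaw),np.sin(yaw),0]); Z=np.array([0,0,1.])
    y=X*np.cos(a)+Z*np.sin(a); z=X*np.sin(a)-Z*np.cos(a); return R.from_matrix(np.c_[np.cross(y,z),y,z])
E
python3 - <<'E'
from h import *
t=tilted(.137,np.radians(27)); P=np.array([459.2,271.5,110]); print(rows(P-t.as_matrix()[:,2]*110,t))
E
```

```text
(array([-10.5, -63.3,  97.1]), array([-0.4654,  0.0945, -0.391 ]))
```

```bash
python3 -m inch '[[[-10.5,-63,40,-0.12,0.02,-0.1,75],[-10.5,-63,60,-0.24,0.05,-0.2,75],[-10.5,-63,80,-0.36,0.07,-0.3,75],[-10.5,-63,97,-0.465,0.0945,-0.391,75],[-10.5,-63,97,-0.465,0.0945,-0.391,75],[-10.5,-63,97,-0.465,0.0945,-0.391,75],[-10.5,-63,97,-0.465,0.0945,-0.391,75],[-10.5,-63,97,-0.465,0.0945,-0.391,75],[-10.5,-63,97,-0.465,0.0945,-0.391,75]]]'
python3 - <<'E'
from h import *
t=tilted(.137,np.radians(27)); P=np.array([459.2,271.5,110]); print(rows(P,t)); o=status.get_obs(); print(o['qpos'],o['qvel'].round(3))
d=cam('wrist','pics/w3.png')
# expected corners of the prism in this view, drawn for a check
M=t.as_matrix(); ex,ez=M[:,1],-M[:,2]; ey=np.cross(ez,ex)
f=d['frame'][:,:,::-1].copy()
for sx,sz in [(1,1),(-1,1),(1,-1)]:
    a,b=[proj(d,P+20*sx*ex+20*sz*ez+80*s*ey) for s in (-1,1)]
    cv2.line(f,tuple(int(v) for v in a),tuple(int(v) for v in b),(0,0,255),1)
cv2.imwrite('pics/w3.png',f)
E
```

```text
t: 7.75
ee_pos: [411.0, 266.1, 209.0]
orientation: [1.832, 2.102, 0.507]
ft_force: [0.5, 0.8, 0.8]
width: 65.9
grasp_force: 0.0
(array([ -1.4,  -1.9, 110.2]), array([ 0.0012, -0.0014, -0.0005]))
[ 0.69229729  0.15971306  2.20651709 -0.60313517  0.43439586  1.06345747] [ 0.006  0.001  0.006 -0.005 -0.002  0.004]
```

View pics/w3.png

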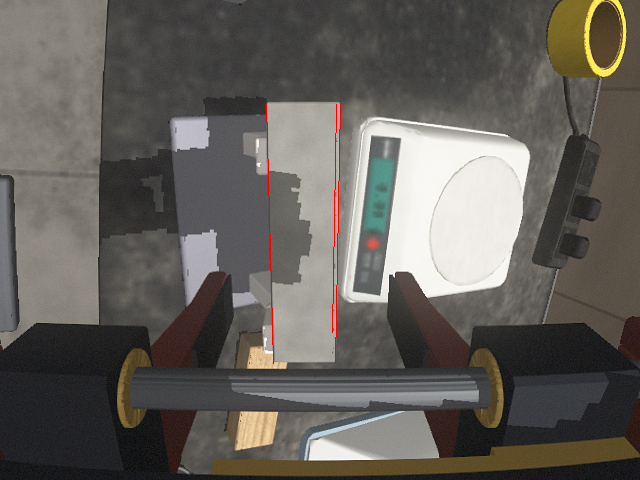

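The prediction fits the prism to a couple of pixels: flat edges at columns 268 and 340, rows 102 to 360. Next I'll descend along the flats and grip, then lift vertically once I've checked the grip.

```bash
python3 -m inch '[[[-1.5,-2,35,0,0,0,75],[-1.5,-2,65,0,0,0,75],[-1.5,-2,85,0,0,0,75],[-1.5,-2,100,0,0,0,75],[-1.5,-2,110,0,0,0,75],[-1.5,-2,110,0,0,0,75],[-1.5,-2,110,0,0,0,75],[-1.5,-2,110,0,0,0,20],[-1.5,-2,110,0,0,0,20],[-1.5,-2,110,0,0,0,20],[-1.5,-2,110,0,0,0,20],[-1.5,-2,110,0,0,0,20],[-1.5,-2,110,0,0,0,20]]]'
python3 - <<'E'
from h import *
t=tilted(.137,np.radians(27)); P=np.array([459.2,271.5,110]); print(rows(P,t))
E
```

```text
t: 9.1
ee_pos: [457.8, 271.3, 109.7]
orientation: [1.831, 2.104, 0.507]
ft_force: [-4.6, 0.2, 6.5]
width: 40.1
grasp_force: 30.0
(array([0. , 1.4, 0.4]), array([ 0.0006, -0.0016,  0.0012]))
```

```bash
python3 -m inch '[[[0,2.3,-4.5,0,0,0,20],[0,6.8,-13.4,0,0,0,20],[0,15.9,-31.2,0,0,0,20],[0,27,-53.5,0,0,0,20],[0,38.6,-75.7,0,0,0,20],[0,50,-98,0,0,0,20],[0,61,-120,0,0,0,20],[0,68,-134,0,0,0,20],[0,68,-134,0,0,0,20],[0,68,-134,0,0,0,20]]]'
python3 - <<'E'
from h import *
print(rows([470,120,270],down(0.0)),rows([470,-150,270],down(-.075)),rows([480,-262,260],down(-0.075))); print(status.get_obs()['moment'])
E
```

```text
t: 10.1
ee_pos: [457.0, 270.5, 258.7]
orientation: [1.831, 2.104, 0.504]
ft_force: [-0.1, 0.2, -4.9]
width: 39.7
grasp_force: 30.0
(array([-150.8,   -1.9,  -13.6]), array([ 0.4693, -0.0323,  0.1357])) (array([-418.3,  -35.1,  -30.4]), array([ 0.4682, -0.0499,  0.2093])) (array([-530.6,  -44.5,  -24. ]), array([ 0.4682, -0.0499,  0.2093]))
[-0.04180155  0.43517563 -0.01975003]
```

Run:
```python
from h import *
for p,y in [([440,190,265],.06),([435,110,265],0),([435,-10,265],-.075),([440,-140,265],-.075),([485,-262,230],-.075)]: print(*rows(p,down(y)))
d=cam('top'); print(onz(d,(349,133),300),onz(d,(349,160),100))
```

```text
[-77.4 -22.  -18.3] [ 0.4698 -0.0182  0.0768]
[-155.9  -36.3  -25.5] [ 0.4693 -0.0323  0.1357]
[-274.8  -51.   -32.9] [ 0.4682 -0.0499  0.2093]
[-404.2  -62.6  -38.8] [ 0.4682 -0.0499  0.2093]
[-531.3  -53.7    5. ] [ 0.4682 -0.0499  0.2093]
[629.78109948 -72.11254506 300.        ] [629.04074126 -82.70366251 100.        ]
```

```bash
python3 -m inch '[[[-25,-7,-6,0.11,-0.005,0.02,20],[-50,-14,-12,0.23,-0.01,0.04,20],[-77,-22,-18,0.35,-0.015,0.06,20],[-115,-29,-22,0.44,-0.025,0.1,20],[-155,-36,-25.5,0.469,-0.032,0.136,20],[-195,-41,-28,0.469,-0.038,0.16,20],[-235,-46,-30.5,0.468,-0.044,0.185,20],[-275,-51,-33,0.468,-0.05,0.209,20],[-318,-55,-35,0.468,-0.05,0.209,20],[-361,-59,-37,0.468,-0.05,0.209,20],[-404,-62.6,-38.8,0.468,-0.05,0.209,20],[-445,-60,-30,0.468,-0.05,0.209,20],[-485,-57,-15,0.468,-0.05,0.209,20],[-515,-55,0,0.468,-0.05,0.209,20],[-531,-53.7,5,0.468,-0.05,0.209,20],[-531,-53.7,5,0.468,-0.05,0.209,20],[-531,-53.7,5,0.468,-0.05,0.209,20],[-531,-53.7,5,0.468,-0.05,0.209,20]]]'
python3 - <<'E'
from h import *
print(rows([489,-262,230],down(-.075)))
d=cam('wrist','pics/w4.png')
E
```

```text
t: 11.95
ee_pos: [485.4, -259.9, 230.4]
orientation: [-2.301, -2.138, -0.002]
ft_force: [-0.6, -0.1, -5.2]
width: 39.8
grasp_force: 30.0
(array([-1.8,  3.7,  0.4]), array([ 0.0007, -0.0014,  0.0015]))
```

View pics/w4.png

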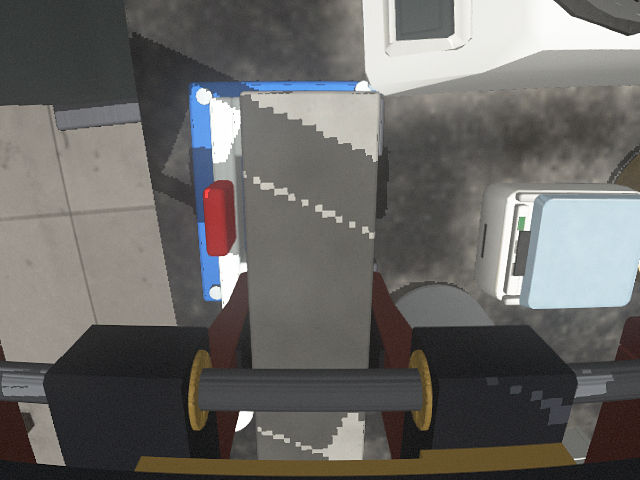

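The wrist view shows the prism held level. Its far-end corners are (242,93) and (382,93), and its sides run down to (250,368) and (370,368).

Run:
```python
from h import *
d=cam('wrist'); o=status.get_obs(); z=o['ee_pos'][2]+20
a,b,c,e=[onz(d,p,z)[:2] for p in [(242,93),(382,93),(250,366),(370,366)]]
print('width',np.linalg.norm(a-b),'yaws',[np.arctan2(-(p-q)[0],(p-q)[1]) for p,q in ((a,c),(b,e))])
yaw=-.075; Y=np.array([-np.sin(yaw),np.cos(yaw)]);X=np.array([Y[1],-Y[0]]); cen=(a+b)/2-80*Y; print('centre',cen,o['ee_pos'])
off=cen-o['ee_pos'][:2]; print('offset along X,Y',off@X,off@Y)
tgt=np.array([500.5,-262])-9*X; C=tgt-Y*(off@Y); print(C); print(rows([*C,80],down(yaw)),rows([*C,45.5],down(yaw)))
```

```text
width 39.54966426197907 yaws [np.float64(-0.08679569243126461), np.float64(-0.07071919019552604)]
centre [ 487.57233194 -259.34182564] [ 485.75213031 -260.05990358  230.89530585]
offset along X,Y 1.7612793428120084 0.8524464709141889
[ 491.46142707 -262.17568272]
(array([ -1.8,   5.6, 150.9]), array([ 0.0017, -0.0008,  0.0018])) (array([ -1.8,   5.5, 185.4]), array([ 0.0017, -0.0008,  0.0018]))
```

```bash
python3 -m inch '[[[-2,5.5,40,0,0,0,20],[-2,5.5,80,0,0,0,20],[-2,5.5,115,0,0,0,20],[-2,5.5,140,0,0,0,20],[-2,5.5,155,0,0,0,20],[-2,5.5,165,0,0,0,20],[-2,5.5,173,0,0,0,20],[-2,5.5,180,0,0,0,20],[-2,5.5,180,0,0,0,20],[-2,5.5,180,0,0,0,20]]]'
python3 - <<'E'
from h import *
yaw=-.075;print(rows([491.5,-262.2,45.5],down(yaw)),status.get_obs()['moment'])
d=cam('wrist','pics/w5.png')
E
```

```text
t: 13.05
ee_pos: [491.9, -263.6, 51.0]
orientation: [2.302, 2.136, 0.003]
ft_force: [-0.3, -0.8, -4.5]
width: 39.6
grasp_force: 30.0
(array([ 1.4, -0.5,  5.5]), array([ 0.0023, -0.0005,  0.0006])) [-0.05891847 -0.09508823 -0.01730222]
```

View pics/w5.png

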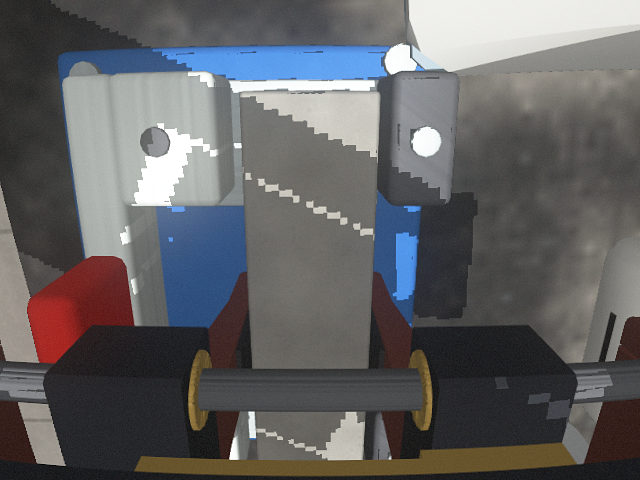

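The prism sits between the pad (edge at column 230) and the fixed jaw (edge at column 380). Its far end is at row 93, with the jaw block's far end at row 72. I'll check those numbers.

Run:
```python
from h import *
d=cam('wrist'); o=status.get_obs(); z=o['ee_pos'][2]+20
yaw=-.075; X=np.array([np.cos(yaw),np.sin(yaw)]);Y=np.array([-X[1],X[0]]);O=np.array([500.5,-262])
for n,p,zz in [('pL',(242,93),z),('pR',(380,93),z),('fix far L',(383,74),58),('fix near L',(380,196),58),('bolt',(426,142),59),('pad far R',(226,76),58),('pad near R',(231,200),58)]:
    q=onz(d,p,zz)[:2]-O; print(n,(q@X).round(1),(q@Y).round(1))
```

```text
pL -26.2 78.4
pR 12.8 78.5
fix far L 15.7 84.7
fix near L 16.3 46.0
bolt 30.2 64.0
pad far R -33.0 84.1
pad near R -33.2 44.7
```

```bash
python3 -m inch '[[[1.5,-1,1,0,0,0,20],[1.5,-1,3,0,0,0,20],[1.5,-1,4.5,0,0,0,20],[1.5,-1,5.5,0,0,0,20],[1.5,-1,5.5,0,0,0,20],[1.5,-1,5.5,0,0,0,20]]]'
```

```text
t: 13.75
ee_pos: [490.6, -261.8, 44.9]
orientation: [2.302, 2.137, 0.003]
ft_force: [0.3, 0.3, -4.1]
width: 40.0
grasp_force: 30.0
```

```bash
python3 -m inch '[[[0,0,0.8,0,0,0,20],[0,0,0.8,0,0,0,20],[0,0,0.8,0,0,0,20]]]'; python3 -m inch '[[[0,0,0.8,0,0,0,20],[0,0,0.8,0,0,0,20],[0,0,0.8,0,0,0,20]]]'
```

```text
t: 14.05
ee_pos: [490.7, -261.9, 44.5]
orientation: [2.302, 2.137, 0.003]
ft_force: [-0.6, 0.7, 1.2]
width: 39.5
grasp_force: 30.0
t: 14.35
ee_pos: [490.7, -261.9, 44.5]
orientation: [2.302, 2.137, 0.003]
ft_force: [-3.7, 2.5, 10.9]
width: 39.8
grasp_force: 30.0
```

Contact made on the rails. Now I'll open, rise and look.

```bash
python3 -m inch '[[[0,0,0,0,0,0,65],[0,0,0,0,0,0,65],[0,0,0,0,0,0,65],[0,0,0,0,0,0,65],[0,0,0,0,0,0,65],[0,0,-15,0,0,0,65],[0,0,-45,0,0,0,65],[0,0,-90,0,0,0,65],[0,0,-135,0,0,0,65],[0,0,-180,0,0,0,0],[0,0,-185,0,0,0,0],[0,0,-185,0,0,0,0],[0,0,-185,0,0,0,0]]]'
python3 - <<'E'
from h import *
d=cam('wrist','pics/w6.png')
E
```

```text
t: 15.65
ee_pos: [489.6, -261.5, 227.8]
orientation: [-2.302, -2.137, -0.002]
ft_force: [0.4, 0.8, 0.1]
width: 28.4
grasp_force: 0.0
```

View pics/w6.png

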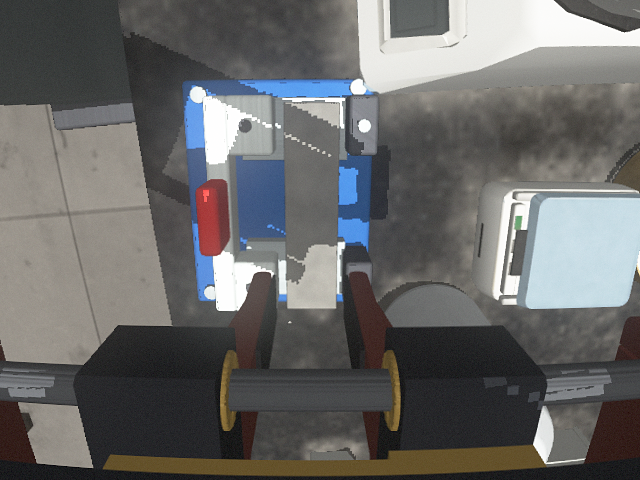

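The prism lies on the rails with corners (284,101), (340,101), (288,308) and (336,308). The tab is at (212,217) and the tin at (590,435) looks unmoved. Next I'll compute the prism pose and the push start.

Run:
```python
from h import *
d=cam('wrist'); yaw=-.075; X=np.array([np.cos(yaw),np.sin(yaw)]);Y=np.array([-X[1],X[0]]);O=np.array([500.5,-262])
q=[(lambda v:np.array([v@X,v@Y]))(onz(d,p,65)[:2]-O) for p in [(284,101),(340,101),(288,308),(336,308)]]
print(np.round(q,1),np.mean(q,0)); print(clamp_meas(d,(364,126),(358,282)))
print('tab',[(onz(d,p,94)[:2]-O)@X for p in [(203,182),(206,250)]])
for x,z in [(-130,228),(-130,82),(-110,82)]: print(rows([*(O+X*x),z],down(yaw)))
```

```text
[[-27.8  81.5]
 [ 11.5  81.6]
 [-27.  -77.9]
 [ 11.5 -77.8]] [-7.94475528  1.85552672]
(array([ 499.14854802, -258.56614711]), np.float64(-0.07887913107454227), np.float64(121.98871325484569))
tab [np.float64(-80.98849011090552), np.float64(-82.11149593623716)]
(array([   0.3, -118.9,   -1. ]), array([-0.0014, -0.0022,  0.0007]))
(array([   0. , -118.7,  145. ]), array([-0.0014, -0.0022,  0.0007]))
(array([ -0. , -98.7, 144.9]), array([-0.0014, -0.0022,  0.0007]))
```

```bash
python3 -m inch '[[[0,-45,0,0,0,0,0],[0,-90,0,0,0,0,0],[0,-119,0,0,0,0,0],[0,-119,0,0,0,0,0],[0,-119,40,0,0,0,0],[0,-119,80,0,0,0,0],[0,-119,120,0,0,0,0],[0,-119,140,0,0,0,0],[0,-119,145,0,0,0,0],[0,-119,145,0,0,0,0],[0,-114,145,0,0,0,0],[0,-109,145,0,0,0,0],[0,-104,145,0,0,0,0],[0,-104,145,0,0,0,0]]]'
python3 - <<'E'
from h import *
yaw=-.075; X=np.array([np.cos(yaw),np.sin(yaw)]);o=status.get_obs();print((o['ee_pos'][:2]-[500.5,-262])@X,rows([500.5-84.5*X[0],-262-84.5*X[1],82],down(yaw)))
E
```

```text
t: 17.15
ee_pos: [388.3, -254.7, 84.1]
orientation: [2.3, 2.136, 0.004]
ft_force: [-0.9, 0.5, -0.5]
width: 0.7
grasp_force: 0.0
-112.40227666774732 (array([ 1.1, 27.9,  2.2]), array([0.0038, 0.0004, 0.0011]))
```

Push slowly, and watch the force.

```bash
python3 -m inch '[[[1,2,2,0,0,0,0],[1,4,2,0,0,0,0],[1,6,2,0,0,0,0],[1,8,2,0,0,0,0],[1,10,2,0,0,0,0],[1,12,2,0,0,0,0],[1,14,2,0,0,0,0],[1,15,2,0,0,0,0],[1,16,2,0,0,0,0],[1,16,2,0,0,0,0]]]'
python3 -m inch '[[[0,1,0,0,0,0,0],[0,2,0,0,0,0,0],[0,3,0,0,0,0,0],[0,4,0,0,0,0,0],[0,5,0,0,0,0,0],[0,6,0,0,0,0,0],[0,6,0,0,0,0,0]]]'
```

```text
t: 18.15
ee_pos: [402.6, -254.2, 81.2]
orientation: [-2.302, -2.137, -0.002]
ft_force: [-2.3, -0.1, 1.4]
width: 0.3
grasp_force: 1.4
t: 18.85
ee_pos: [409.1, -254.7, 81.2]
orientation: [2.302, 2.137, 0.003]
ft_force: [-2.3, -0.7, -0.2]
width: 0.3
grasp_force: 1.1
```

```bash
python3 -m inch '[[[0,1,0,0,0,0,0],[0,2,0,0,0,0,0],[0,3,0,0,0,0,0],[0,4,0,0,0,0,0],[0,4,0,0,0,0,0]]]'; python3 -m inch '[[[0,0.7,0,0,0,0,0],[0,1.5,0,0,0,0,0],[0,1.5,0,0,0,0,0]]]'
```

```text
t: 19.35
ee_pos: [412.0, -254.9, 81.2]
orientation: [-2.301, -2.137, -0.001]
ft_force: [-6.9, -2.2, 2.8]
width: 0.3
grasp_force: 3.4
t: 19.65
ee_pos: [413.4, -255.0, 81.2]
orientation: [-2.301, -2.137, -0.001]
ft_force: [-5.9, -2.5, 3.2]
width: 0.4
grasp_force: 3.5
```

```bash
python3 -m inch '[[[0,0.7,0,0,0,0,0],[0,1.5,0,0,0,0,0],[0,1.5,0,0,0,0,0]]]'; python3 -m inch '[[[0,0.7,0,0,0,0,0],[0,1.5,0,0,0,0,0],[0,1.5,0,0,0,0,0]]]'
```

```text
t: 19.95
ee_pos: [414.9, -255.1, 81.2]
orientation: [-2.301, -2.137, -0.001]
ft_force: [-7.4, -2.9, 3.4]
width: 0.4
grasp_force: 3.5
t: 20.25
ee_pos: [416.4, -255.2, 81.2]
orientation: [-2.301, -2.137, -0.001]
ft_force: [-7.0, -2.1, 4.0]
width: -0.1
grasp_force: 3.6
```

```bash
python3 -m inch '[[[0,0.7,0,0,0,0,0],[0,1.5,0,0,0,0,0],[0,1.5,0,0,0,0,0]]]'
```

```text
t: 20.55
ee_pos: [417.2, -255.2, 81.2]
orientation: [-2.3, -2.136, 0.0]
ft_force: [-10.3, -3.0, 6.5]
width: 0.6
grasp_force: 5.5
```

```bash
python3 -m inch '[[[0,0.7,0,0,0,0,0],[0,1,0,0,0,0,0],[0,1,0,0,0,0,0]]]'; python3 -m inch '[[[0,0.7,0,0,0,0,0],[0,1,0,0,0,0,0],[0,1,0,0,0,0,0]]]'
```

```text
t: 20.85
ee_pos: [417.2, -255.2, 81.1]
orientation: [-2.299, -2.135, 0.002]
ft_force: [-14.5, -3.7, 7.8]
width: 0.6
grasp_force: 7.6
t: 21.15
ee_pos: [417.2, -255.2, 81.1]
orientation: [-2.298, -2.134, 0.003]
ft_force: [-18.4, -6.0, 12.3]
width: 0.3
grasp_force: 9.9
```

Position is stalled while the force rises, so the jaw is snug. I'll back off, rise and inspect.

```bash
python3 -m inch '[[[0,-5,0,0,0,0,0],[0,-15,0,0,0,0,0],[0,-25,0,0,0,0,0],[0,-25,-45,0,0,0,0],[0,-25,-90,0,0,0,0],[0,-25,-140,0,0,0,0],[0,20,-145,0,0,0,0],[0,50,-145,0,0,0,0],[0,50,-145,0,0,0,0],[0,50,-145,0,0,0,0]]]'
python3 - <<'E'
from h import *
d=cam('wrist'); f=d['frame'][:,:,::-1]; cv2.imwrite('pics/w7.png',cv2.resize(f[60:330,150:510],(800,600),interpolation=2)); np.save('x.npy',d['C'])
E
```

```text
t: 22.15
ee_pos: [469.9, -259.0, 225.8]
orientation: [-2.301, -2.138, -0.002]
ft_force: [-0.4, -0.1, -0.1]
width: 0.8
grasp_force: 0.0
```

View pics/w7.png

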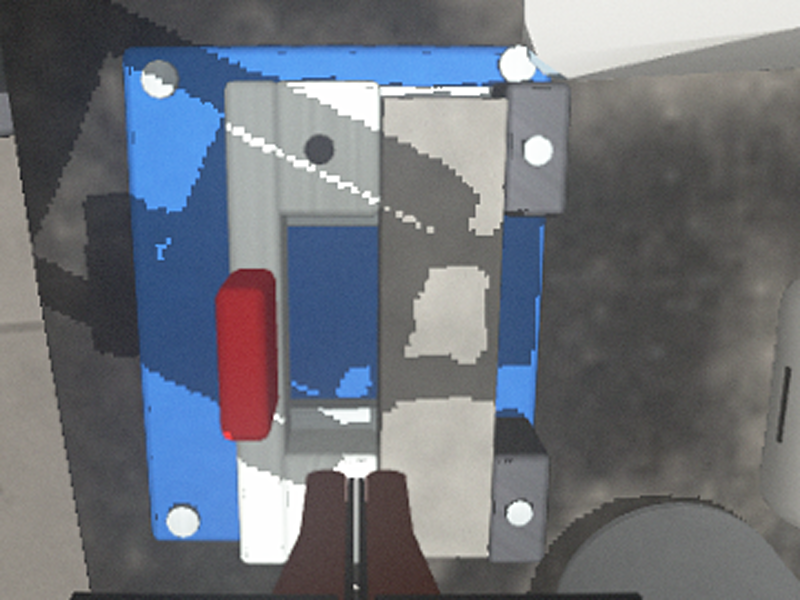

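The prism is snug between the pads (edge at column 380) and the fixed jaw (edge at column 505), square to the clamp and nearly centred lengthwise. Handing in.

```bash
python3 -c "
from workcell import ctrl; print(ctrl.close_job())"
```

```text
the job is handed in; nothing more can be done
None
```

The job is handed in, with no verdict returned: the block lies on the open bench, the prism lies flat and nearly centred on the rails with the red-tab jaw pushed snug against it, and I saw no sign that the jar, bottle or tin moved, though I did not measure them at the end.

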